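# Hold a padlock in the bench vice between soft jaw caps

## Robot

A 7-joint arm with a two-finger parallel gripper is mounted at the origin on a cart in front of the work surface, level with it; the furniture and walls round the work are solid. World frame = base frame: x ahead of the robot, y to its left, z up, the work surface at z = 0. Lengths are in mm, angles in rad, forces in N, time in s.
With the tool pointing down it reaches from about 350 to 900 mm from the base axis. Payload 7.2 kg.
Tool frame: the origin (TCP) lies midway between the tips of the shut fingers; the grasp point (between the pads) lies 19 mm behind it; z points along the fingers, y is the line along which they close (so a half turn about z gives the same grasp; the last joint's range is limited). The gripper opens to 88 mm and grips with 3 to 60 N. Pads are 20 mm wide; open, the fingers measure 115 mm over their backs; the gripper's body (75 mm by 178 mm) begins 61 mm behind the grasp point.
Start: joints at [-1.207, 0.411, -0.013, 1.596, 0.006, 1.134, -0.082], TCP at [261.576, 567.633, 222.653] pointing down, gripper open.
Joint ranges: [-2.95, 2.95], [-0.29, 1.99], [-1.47, 1.44], [0.14, 2.54], [-1.03, 4.17], [0.13, 1.85], [-2.86, 2.86]. Speed limits (rad/s): [2.39, 2.39, 3.01, 3.01, 3.14, 3.14, 3.14].

## Interface

Orientations are given as a rotation vector (axis times angle).
In Python, from rig import r gives the robot as it stands.
- The arm moves only by the tool tcp_steps, called as name(argument=value, ...) on one line, values as JSON. Schema: {"type":"object","properties":{"moves":{"type":"array","items":{"type":"array","prefixItems":[{"type":"array","items":{"type":"number"},"minItems":3,"maxItems":3},{"type":"array","items":{"type":"number"},"minItems":3,"maxItems":3},{"type":"number"}],"minItems":3,"maxItems":3},"minItems":1,"maxItems":8},"only":{"type":"string"},"quiet":{"type":"boolean"},"lines":{"type":"string"}},"required":["moves"],"additionalProperties":false}. moves is a list of rows, 1 to 8 of them, each written [[dx, dy, dz], [rx, ry, rz], opening]: dx, dy, dz in shares of the most that a row can go, 1 being 50 mm, then a rotation vector rx, ry, rz in rad, then the finger opening in mm; each row shifts and turns the commanded pose from where the row before left it, along the tool's axes as they then stand; what a row does not reach is not made up. A row lasts 1/10 s, in which the tool goes at most 50 mm and 0.15 rad, less where a joint would pass 70% of its speed; a pose out of reach is approached as far as the arm can. The fingers move at their own pace and stop on an object; the grip force is fixed at half the most. Time passes only in rows, so rows that do not move let the fingers close. The tool returns the time, the measured TCP pose, the force, the opening and the grip force at its end. only (a regular expression) keeps the lines of the reply that match it, lines (a string "A,B") keeps lines A to B, and quiet returns only ok. Input that does not fit is refused with a message, and nothing moves.
- r.observe(): the state, without advancing time (a new reading comes with each control period).
- r.camera(name): name is "side" or "top"; returns a dict with "frame" (400x640x3 uint8, red, green, blue), "K" (3x3 intrinsics, pixels), "camera_from_world" (4x4, takes a point from world to camera coordinates). Camera axes: x right, y up, looking along -z (the intrinsics and any distortion apply to the point x, -y, -z); pixel columns grow to the right and rows downward; lengths in mm; the calibration is good to about 2 mm. A picture is of the moment at which its call begins. There is no depth.
- r.close_job(): hands the job in; it is judged then, once.
The state is a dict: "t": time; "q": joint angles; "dq": joint speeds; "tau": joint torques, N m; "ee_pos": TCP position; "tcp_rot": TCP orientation; "contact_force": force on the tool from outside, world axes, zero at the start; "moment": the same for the moment, N m; "gripper_width": finger opening in mm; "finger_force": force on a finger pad.
Only numpy, scipy, OpenCV 4.12 (cv2) and the standard library are available. Lean on these libraries where they do the work, as an engineer would, in place of code of your own. Each camera call takes 0.05 s, during which the arm holds its last target. There are 200 camera calls.

## Task

The padlock's shackle is stuck: hold its body in the vice for working on it, without marking the brass, and leave the other things on the bench where they are. First put the loose grey jaw cap over the bare fixed jaw, ribbed face towards the sliding jaw, and press it fully down; then stand the padlock on the slide between the two caps, shackle up and broad sides to the caps, and let go of it. Crank the tommy bar until the padlock is gripped firmly between the caps, upright on the slide and near the middle of the jaws, and leave it clamped.

Things in the scene. Friction and masses are not known exactly. Their poses are not given: they have to be found in the camera images.
- bench_vice: Small blue bench vice screwed to the bench; base 94 x 110 mm, jaws 94 high. Origin: on the bench; x along the screw, from the bar's end (-x) past the sliding jaw to the fixed jaw (+x); y across; z up. The fixed jaw stands at x 23 to 50 mm, y -36 to 36; behind it (to x 76, y -20 to 20) the casting is only 72 mm high.
- fixed_jaw (a point): Middle of the upper front edge of the bare fixed jaw, 94 mm above the bench; vice axes. The flat jaw top reaches 27 mm back (+x) from here and 36 mm to each side (y).
- slide_top (a point): Point on the flat slide between the jaws, 60 mm above the bench, 18 mm in front (-x) of the fixed jaw's face; vice axes. The slide is 44 mm wide in y; towards the sliding jaw a steel beam 34 mm wide goes on from it, 0.5 mm lower. The padlock stands on them, body between the caps.
- loose_cap: Loose moulded grey jaw cap standing on its rim: flat top 34 x 89 mm, 8 thick; a 7 mm ribbed face hangs 26 mm down at the front and a 25 mm long, 5 mm ear at each end; back open. Origin: under the top, middle of the face's inner side (x -7 to 27, z -26 to 8 mm); x to the back, y lengthwise, z up. Seated, its origin meets fixed_jaw, axes as the vice's; 3.5 mm end play. Grip across x. 0.12 kg.
- fitted_cap (a point): Middle of the sliding jaw's upper front edge, 94 mm above the bench, under the like cap that is already fitted there and moves with it; vice axes. That cap's face is 7 mm further to +x, its top 8 mm higher (102 above the bench, as on both jaws).
- padlock: Brass padlock standing on the bench, shackle up, 65 mm high. Its own x axis points up, y runs across its width (42 mm), z across its thickness (18 mm, z = 0 to 18). Origin: on one broad side, 33 mm above its foot. The steel shackle, 34 mm wide in y, 6 thick, stands 31 mm above the  gripped across its width 45 mm or more above the foot, the fingertips stay over the caps. 0.14 kg.
- padlock_body (a point): Middle of the padlock's brass body (34 mm high, 42 wide, 18 thick), 17 mm above its foot; padlock axes.
- bench_vice_jaw (a joint): Opening travel of the sliding jaw, m; 0.036 to 0.041 at the start. The cap faces are this minus 8 mm apart, so about 26 mm here is shut on the padlock. Only the screw drives it, 16 mm a turn.
- bench_vice_screw (a joint): Turn of screw and tommy bar, rad, falling as the vice closes (clockwise seen from the bar's end): the bar's end on the vice's +y side rises, the one on the -y side goes down. Turning takes about 3 N at a bar end; about 6 to 15 N there clamps firmly. The thread holds what it is given. Any end can be pushed, stroke by stroke.
- screw_head (a point): Middle of the tommy bar, on the screw's axis, 52 mm above the bench; travels with the sliding jaw, about 63 mm in front of its near side. The hub round it is 24 mm across, 21 long.
- bar_end (a point): One end of the steel tommy bar, 49 mm from screw_head; the other end lies oppopoint. The bar is 6.5 mm thick and turns in the plane square to the vice's x axis; its end points from +y towards -z of the vice by the joint's angle. It passes 3 mm over the bench.
- oil_can: Green spray can with a black cap, 53 mm across and 180 high, standing left of the vice; bystander. Origin: middle of its foot.
- screwdriver: Screwdriver with a red handle, 209 mm long, lying behind the vice; bystander. Origin: under its middle.
- wax_tin: Round flat green tin, 85 mm across and 28 high; bystander. Origin: middle of its foot.
- tape_measure: Yellow tape measure standing on edge, 34 x 72 x 58 mm; bystander. Origin: middle of its foot.

How it is judged:
By the outcome, as a careful person would: the job done as asked, in the order asked, and still so for the second after the job is handed in, with the robot touching nothing.
It also fails if it takes over 72 s, if anything falls off the work surface, if the arm or the gripper's body presses on something with over 40 N, if the wrist force passes 120 N, or if a joint passes its speed limit or range.

## Working session

There is one attempt and no reset: what is moved stays moved. The work goes in short steps, Python scripts to look and compute and a tool call to move; the robot and the scene stay as the last step left them, time stands still between calls to the robot, and variables do not carry over. Pictures are saved under pics/ and viewed, at most 10 in all, crops included, and the job is handed in when it is done.

```bash
ls; mkdir -p pics
```

Run:
```python
from rig import r
import cv2
s=r.observe();print({k:(v if not hasattr(v,'round') else v) for k,v in s.items()})
for n in("side","top"):
    c=r.camera(n);cv2.imwrite(f"pics/{n}0.png",c["frame"][:,:,::-1]);print(n,c["K"],c["camera_from_world"],[k for k in c])
```

```text
pics
rig.py
{'t': 0.0, 'q': array([-1.20719264,  0.41186855, -0.01272379,  1.59704578,  0.00560474,
        1.13427996, -0.08218752]), 'dq': array([ 0.00045232,  0.00128495,  0.0002934 , -0.00037283, -0.00173394,
       -0.00092002, -0.0001052 ]), 'tau': array([-1.23676466e-03, -5.87937748e+01,  6.41910285e-01, -2.91079402e+01,
       -5.36114385e-02,  1.78478204e-02,  1.26572781e-04]), 'ee_pos': array([261.39165161, 567.16148735, 221.82783183]), 'tcp_rot': array([-6.72893102e-01, -3.06845069e+00,  2.43375931e-03]), 'contact_force': array([ 0.06569933, -1.4005541 , -0.62279324]), 'moment': array([ 0.01139428,  0.03019575, -0.02766346]), 'finger_force': 0.0, 'gripper_width': 87.99789906618365}
side [[370.7344292    0.         325.23893038]
 [  0.         370.7344292  199.0691761 ]
 [  0.           0.           1.        ]] [[ 8.25923133e-01 -5.63606793e-01 -1.40840902e-02 -3.81208431e+02]
 [ 2.20454516e-01  2.99865439e-01  9.28159752e-01 -2.53889842e+02]
 [-5.18893809e-01 -7.69693511e-01  3.71915466e-01 -5.99643246e+02]
 [ 0.00000000e+00  0.00000000e+00  0.00000000e+00  1.00000000e+00]] ['frame', 'K', 'camera_from_world']
top [[365.87567338   0.         323.13658703]
 [  0.         365.87567338 201.16717014]
 [  0.           0.           1.        ]] [[-3.36483210e-04 -9.99509896e-01  3.13026347e-02  1.08892058e+02]
 [ 9.92709364e-01  3.43910884e-03  1.20483575e-01 -5.41438925e+02]
 [-1.20532179e-01  3.11149593e-02  9.92221675e-01 -1.03013823e+03]
 [ 0.00000000e+00  0.00000000e+00  0.00000000e+00  1.00000000e+00]] ['frame', 'K', 'camera_from_world']
```

View pics/side0.png

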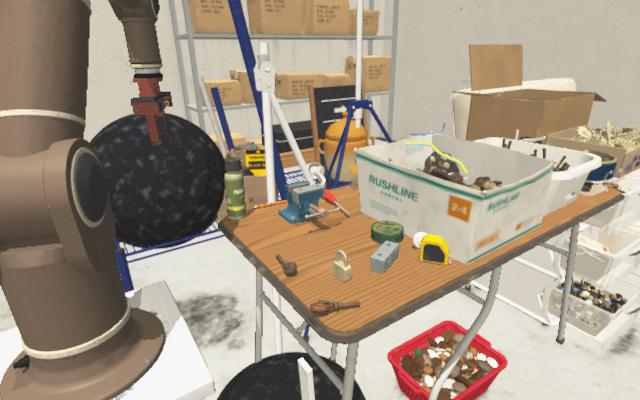

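View pics/top0.png

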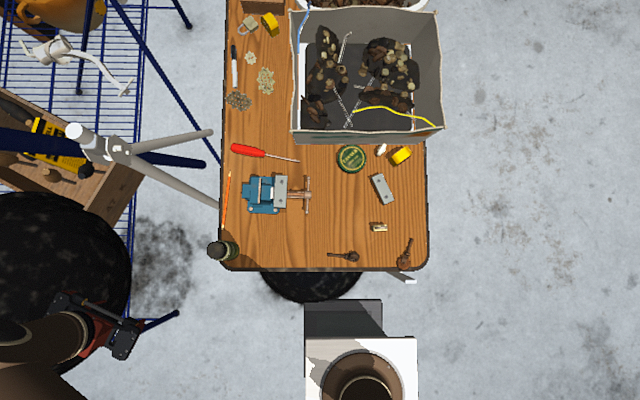

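The side view shows the vice at about (305,200), the padlock at (343,265) and the cap at (385,257). In the top view they are at (275,193), (379,227) and (381,188). Next I'll enlarge these areas.

Run:
```python
import cv2,numpy as np
t=cv2.imread("pics/top0.png");s=cv2.imread("pics/side0.png")
def crop(im,x,y,w,h,k):
    c=cv2.resize(im[y:y+h,x:x+w],None,fx=k,fy=k,interpolation=cv2.INTER_CUBIC)
    for i in range(0,w,10): cv2.putText(c,str(x+i),(i*k,8),0,.28,(255,255,255),1);cv2.line(c,(i*k,8),(i*k,12),(255,255,255),1)
    for i in range(0,h,10): cv2.putText(c,str(y+i),(0,i*k+4),0,.28,(255,255,255),1)
    return c
a=crop(t,235,165,160,75,5);cv2.imwrite("pics/tc.png",a)
b=crop(s,270,165,80,70,7);cc=crop(s,325,235,80,50,7)
cv2.imwrite("pics/sc.png",np.hstack([b[:, :],]))
cv2.imwrite("pics/sc2.png",cc)
```

```text
(no output)
```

View pics/tc.png

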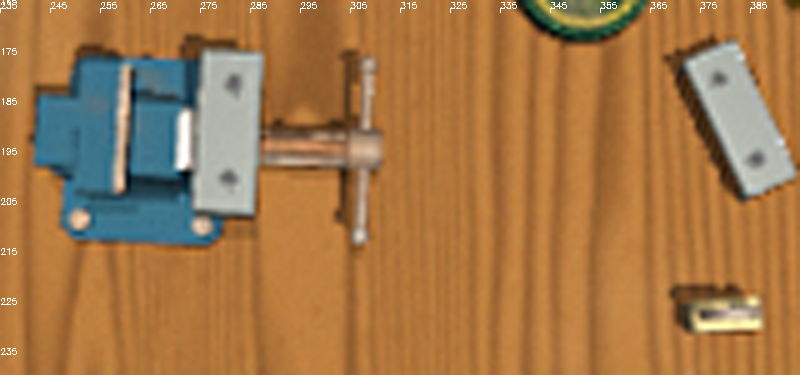

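View pics/sc.png

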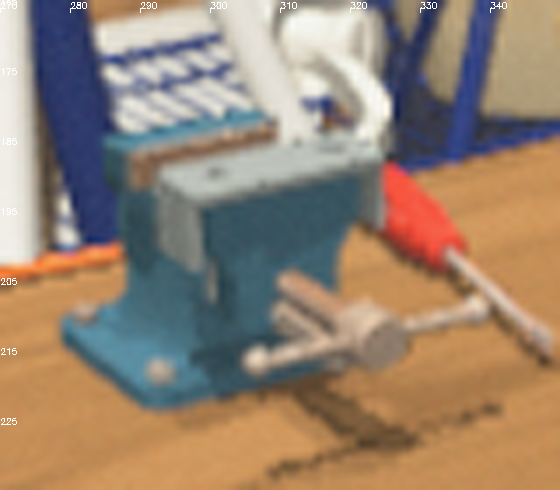

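View pics/sc2.png

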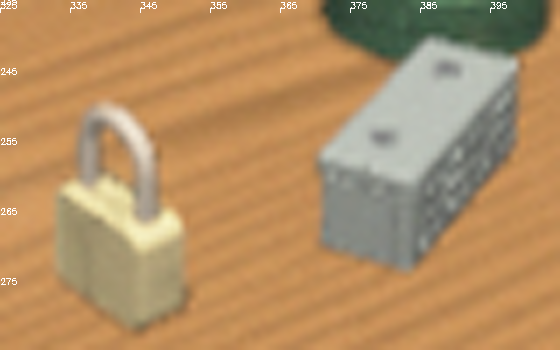

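Create h.py:
```python
import cv2,numpy as np
from scipy.spatial.transform import Rotation as Rn
def ray(c,u,v):
    M=c["camera_from_world"];R=M[:3,:3];o=-R.T@M[:3,3]
    d=np.linalg.inv(c["K"])@[u,v,1.];return o,R.T@[d[0],-d[1],-d[2]]
def pt(c,u,v,z):
    o,d=ray(c,u,v);return o+d*(z-o[2])/d[2]
def proj(c,p):
    q=c["camera_from_world"]@np.r_[p,1.];q=c["K"]@[q[0],-q[1],-q[2]];return q[:2]/q[2]
def tri(c1,p1,c2,p2):
    o1,d1=ray(c1,*p1);o2,d2=ray(c2,*p2);d1/=np.linalg.norm(d1);d2/=np.linalg.norm(d2)
    t=np.linalg.lstsq(np.c_[d1,-d2],o2-o1,rcond=None)[0];a=o1+t[0]*d1;b=o2+t[1]*d2
    return (a+b)/2,np.linalg.norm(a-b)
def rect(c,box,cond,z,k=8):
    x,y,w,h=box;im=cv2.resize(c["frame"][y:y+h,x:x+w],None,fx=k,fy=k,interpolation=cv2.INTER_CUBIC)
    m=cond(cv2.cvtColor(im,cv2.COLOR_RGB2HSV).astype(int)).astype(np.uint8)*255
    m=cv2.morphologyEx(m,cv2.MORPH_CLOSE,np.ones((k*2,k*2)));m=cv2.morphologyEx(m,cv2.MORPH_OPEN,np.ones((k*2,k*2)))
    cs=cv2.findContours(m,0,2)[0];cn=max(cs,key=cv2.contourArea)
    p=(cn[:,0]+.5)/k-.5+[x,y]
    q=np.array([pt(c,u,v,z)[:2] for u,v in p]).astype(np.float32)
    (cx,cy),(w,h),a=cv2.minAreaRect(q)
    if w<h: w,h,a=h,w,a+90
    return (round(cx,1),round(cy,1)),(round(w,1),round(h,1)),round((a+90)%180-90,1)
```

Run:
```python
from rig import r
from h import *
c=r.camera("top");s=r.camera("side")
print("cam",ray(c,0,0)[0],ray(s,0,0)[0])
gray=lambda h:(h[...,1]<60)&(h[...,2]>125)
print("cap",rect(c,(365,168,35,42),gray,34))
print("fitted",rect(c,(271,168,20,45),gray,102))
for v in (80,110,140):
  print("lock",rect(c,(366,218,28,18),lambda h:(h[...,1]<140)&(h[...,0]>18)&(h[...,2]>v),34))
brown=lambda h:((h[...,0]<20)|(h[...,0]>165))&(h[...,2]>120)
print("strip",rect(c,(254,172,9,40),lambda h:~((h[...,0]>85)&(h[...,0]<125)),94))
print("bar",[tri(c,a,s,b) for a,b in (((307.8,177.5),(338,208.5)),((306,212.5),(305.5,216)),((307.3,194.5),(322,212)))])
for k,p in dict(jf=(248,172),).items():pass
f=c["frame"];
for uu in range(252,265): print(uu,f[183,uu],f[195,uu])
```

```text
cam [ 413.36332517  142.75346562 1083.95136911] [  59.66885602 -600.26038798  453.29795589]
cap ((579.2, -65.5), (89.5, 34.1), 24.2)
fitted ((557.8, 232.5), (92.7, 44.4), -1.7)
lock ((464.4, -53.0), (41.3, 18.8), -86.9)
lock ((464.4, -53.6), (40.0, 18.8), -86.9)
lock ((464.2, -54.0), (39.3, 18.4), -86.9)
strip ((571.0, 289.3), (87.8, 24.2), 1.1)
bar [(array([607.98871272, 153.60425126,  51.48355933]), np.float64(2.56180839835185)), (array([507.02705714, 158.3223592 ,  54.3733737 ]), np.float64(2.200492209859012)), (array([557.66907558, 155.30625219,  53.71810844]), np.float64(0.5418772378019117))]
252 [ 69 119 137] [ 61 117 143]
253 [ 66 116 136] [ 60 116 140]
254 [ 65 115 137] [ 65 119 143]
255 [ 66 119 139] [ 60 118 141]
256 [ 62 116 138] [ 58 118 142]
257 [ 55 113 138] [ 69 115 133]
258 [116 136 145] [166 151 133]
259 [217 194 170] [204 167 135]
260 [205 172 142] [51 49 48]
261 [ 8 16 26] [ 48  93 111]
262 [29 60 77] [ 67 124 147]
263 [36 62 69] [ 65 118 140]
264 [46 61 67] [ 69 119 142]
```

Run:
```python
from rig import r
from h import *
c=r.camera("top")
gray=lambda h:(h[...,1]<60)&(h[...,2]>125)&(h[...,2]<205)
for x0 in (274,275): print("fitted",rect(c,(271,168,20,45),lambda h:(h[...,1]<45)&(h[...,2]>125)&(h[...,2]<205),102))
f=c["frame"].astype(float)
g=f[...,0]-f[...,2]
# strip centroid per row: red minus blue
P=[]
for v in range(180,202):
    w=np.clip(g[v,255:263],0,None);P.append([(w*np.arange(255,263)).sum()/w.sum(),v])
P=np.array(P);W=np.array([pt(c,u,v,94)[:2] for u,v in P]);k=np.polyfit(W[:,0],W[:,1],1);print("strip y=",k,np.degrees(np.arctan(k[0])),np.std(W[:,1]-np.polyval(k,W[:,0])))
# strip ends along rows
col=g[:,258:261].mean(1);print(np.round(col[172:210]))
# cap edges: gradient per row, right edge and left edge of gray
b=f.sum(2)/3
sat=f.max(2)-f.min(2)
E0=[]
for v in range(179,205):
    row=f[v,286-8:296];s=sat[v,278:296]; 
    i=np.where(s>45)[0][0];E0.append([278+i-1+(45-s[i-1])/(s[i]-s[i-1]),v])
W=np.array([pt(c,u,v,102)[:2] for u,v in E0]);m=np.abs(W[:,1]-np.median(W[:,1]))<5;k=np.polyfit(W[m,0],W[m,1],1);print("cap back edge",k,np.degrees(np.arctan(k[0])),np.std(W[m,1]-np.polyval(k,W[m,0])),m.sum())
for u in (278,281,284): 
    s=sat[:,u];print(u,np.round(s[170:180]),np.round(s[203:212]))
```

```text
fitted ((559.8, 229.6), (88.4, 38.0), -1.8)
fitted ((559.8, 229.6), (88.4, 38.0), -1.8)
strip y= [-4.13827371e-02  3.09152191e+02] -2.3697040677051606 0.26425684032199137
[118. 120. 123. 108.  10. -60. -11.  11.  13.  13.  22.  27.  28.  29.
  35.  46.  43.  45.  45.  46.  41.  32.  30.  34.  32.  31.  33.  30.
  37.  37.  41.   6. -52. -72. -66. -72. -80. -78.]
cap back edge [-4.37886665e-02  2.35689599e+02] -2.5073040566718934 0.7928797477865103 26
278 [117. 120. 109.  66.  47.   7.   5.   6.   8.   8.] [ 6.  9.  9. 11.  7. 41. 95. 87. 80.]
281 [120. 121. 111.  69.  53.  10.   8.   9.   9.   8.] [  8.   8.  11.   8.  10.  46. 120. 109. 108.]
284 [113. 112. 112. 116. 104.  20.   8.   9.  11.   9.] [  7.   8.   7.   8.  13.  35. 109. 104. 105.]
```

Add to h.py:
```python
def to(r,p,ang=None):
    """tool-axis shift to TCP target p, and rotation vector to: tool down with tool y at world angle ang (deg)"""
    o=r.observe();R=Rn.from_rotvec(o["tcp_rot"]);
    out=np.round(R.inv().apply(np.array(p)-o["ee_pos"]),1)
    rv=None
    if ang is not None:
        a=np.radians(ang);y=np.array([np.cos(a),np.sin(a),0]);z=np.array([0,0,-1.]);T=Rn.from_matrix(np.c_[np.cross(y,z),y,z])
        rv=np.round((R.inv()*T).as_rotvec(),3)
    print("d",out,"rot",rv,"t",round(o["t"],2),"F",np.round(o["contact_force"],1),"w",round(o["gripper_width"],1),"pos",np.round(o["ee_pos"],1),"tilt/ang",np.round(R.apply([0,0,1])[:2],3),round(np.degrees(np.arctan2(*R.apply([0,1,0])[1::-1])),1))
```

```text
(no output)
```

tcp_steps(moves=[[[0,0,0],[0,0,-0.143],88],[[0,0,0],[0,0,-0.143],88],[[0,0,0],[0,0,-0.143],88],[[0,0,0],[0,0,-0.143],88],[[0,0,0],[0,0,-0.143],88],[[0,0,0],[0,0,-0.143],88]])

```text
t: 0.85
ee_pos: [261.6, 567.5, 222.5]
tcp_rot: [0.673, -3.068, 0.0]
contact_force: [-0.5, -0.3, -0.8]
gripper_width: 87.9
finger_force: 0.0
```

Run:
```python
from rig import r
from h import *
to(r,[579.2,-65.5,120],114.2)
c=r.camera("top");print(pt(c,222,250,180),pt(c,259,190.5,94))
```

```text
d [ -23.4 -707.8  102.6] rot [-0.   -0.    0.01] t 0.85 F [-0.5 -0.3 -0.8] w 87.9 pos [261.6 567.5 222.5] tilt/ang [-0. -0.] 114.8
[402.81221907 360.27483299 180.        ] [562.25865704 286.33332708  94.        ]
```

The manual's scale: shifts go in shares of 50 mm. Converting my numbers, -1.7 mm is -0.034, -49.9 mm is -0.998.

tcp_steps(moves=[[[-0.034,-0.998,0],[0,0,0],88],[[-0.034,-0.998,0],[0,0,0],88],[[-0.034,-0.998,0],[0,0,0],88],[[-0.034,-0.998,0],[0,0,0],88],[[-0.034,-0.998,0],[0,0,0],88],[[-0.034,-0.998,0],[0,0,0],88],[[-0.034,-0.998,0],[0,0,0],88],[[-0.034,-0.998,0],[0,0,0],88]])

```text
t: 1.7
ee_pos: [439.6, 207.8, 223.0]
tcp_rot: [-0.659, 3.071, 0.001]
contact_force: [0.7, 0.6, 0.8]
gripper_width: 87.9
finger_force: 0.0
```

tcp_steps(moves=[[[-0.034,-0.998,0],[0,0,0],88],[[-0.034,-0.998,0],[0,0,0],88],[[-0.034,-0.998,0],[0,0,0],88],[[-0.034,-0.998,0],[0,0,0],88],[[-0.034,-0.998,0.6],[0,0,0],88],[[-0.034,-0.998,0.7],[0,0,0.01],88],[[0,0,0],[0,0,0],88]])

```text
t: 2.4
ee_pos: [564.0, -50.6, 164.5]
tcp_rot: [0.632, -3.072, 0.003]
contact_force: [-0.4, -0.8, -0.4]
gripper_width: 87.8
finger_force: 0.0
```

Run:
```python
from rig import r
from h import *
to(r,[579.2,-65.5,27],114.2)
```

```text
d [ -8.8 -19.6 137.5] rot [-0.001 -0.006 -0.017] t 2.4 F [-0.4 -0.8 -0.4] w 87.8 pos [564.  -50.6 164.5] tilt/ang [-0.005 -0.003] 113.2
```

In the tool's units: 45 mm is 0.9, 40 mm is 0.8.

tcp_steps(moves=[[[-0.176,-0.392,0.8],[0,-0.006,-0.017],88],[[0,0,0.9],[0,0,0],88],[[0,0,0.7],[0,0,0],88],[[0,0,0],[0,0,0],88],[[0,0,0],[0,0,0],88]])

```text
t: 2.9
ee_pos: [581.4, -57.8, 48.8]
tcp_rot: [-0.673, 3.063, 0.002]
contact_force: [0.7, -0.1, 0.4]
gripper_width: 88.0
finger_force: 0.0
```

Run:
```python
from rig import r
from h import *
to(r,[579.2,-65.5,27],114.2)
```

```text
d [ 5.3 -6.1 21.8] rot [0.    0.005 0.01 ] t 2.9 F [ 0.7 -0.1  0.4] w 88.0 pos [581.4 -57.8  48.8] tilt/ang [0.005 0.003] 114.8
```

tcp_steps(moves=[[[0.106,-0.122,0.2],[0,0.005,0.01],88],[[0,0,0.236],[0,0,0],88],[[0,0,0],[0,0,0],88],[[0,0,0],[0,0,0],88]])

```text
t: 3.3
ee_pos: [579.2, -66.1, 26.6]
tcp_rot: [-0.659, 3.071, 0.001]
contact_force: [-0.4, 0.3, 0.6]
gripper_width: 88.5
finger_force: 0.0
```

Run:
```python
from rig import r
from h import *
to(r,[579.2,-65.5,27],114.2)
```

```text
d [-0.3  0.5 -0.4] rot [0.    0.001 0.001] t 3.3 F [-0.4  0.3  0.6] w 88.5 pos [579.2 -66.1  26.6] tilt/ang [0.001 0.001] 114.2
```

Close and lift.

tcp_steps(moves=[[[0,0,0],[0,0,0],30],[[0,0,0],[0,0,0],30],[[0,0,0],[0,0,0],30],[[0,0,0],[0,0,0],30],[[0,0,0],[0,0,0],30],[[0,0,0],[0,0,0],30],[[0,0,0],[0,0,0],30],[[0,0,0],[0,0,0],30]])

```text
t: 4.1
ee_pos: [579.1, -66.1, 26.3]
tcp_rot: [-0.66, 3.071, 0.001]
contact_force: [-0.0, -0.1, 0.6]
gripper_width: 33.4
finger_force: 30.0
```

tcp_steps(moves=[[[0,0,-0.4],[0,0,0],30],[[0,0,-0.8],[0,0,0],30],[[0,0,-0.9],[0,0,0.1],30],[[0,0,0],[0,0,0.12],30],[[0,0,0],[0,0,0.12],30],[[0,0,0],[0,0,0.125],30],[[0,0,0],[0,0,0],30]])

```text
t: 4.8
ee_pos: [578.8, -66.0, 131.3]
tcp_rot: [0.068, 3.14, 0.0]
contact_force: [0.1, -0.1, -1.3]
gripper_width: 33.9
finger_force: 30.0
```

Run:
```python
from rig import r
from h import *
to(r,[562,240,150],87.5)
```

```text
d [ 30.1 305.  -18.7] rot [0.    0.001 0.   ] t 4.8 F [ 0.1 -0.1 -1.3] w 33.9 pos [578.8 -66.  131.3] tilt/ang [0.001 0.   ] 87.5
```

In the tool's units: 30 mm is 0.6, 3 mm is 0.06.

tcp_steps(moves=[[[0,0.4,-0.48],[0,0,0],30],[[0.06,1,0],[0,0,0],30],[[0.08,1,0],[0,0,0],30],[[0.1,1,0],[0,0,0],30],[[0.1,1,0],[0,0,0],30],[[0.1,1,0],[0,0,0],30],[[0.1,0.9,0],[0,0,0],30],[[0,0.6,0],[0,0,0],30]])

```text
t: 5.6
ee_pos: [564.9, 283.1, 155.1]
tcp_rot: [-0.053, -3.141, -0.003]
contact_force: [0.1, 0.3, -0.9]
gripper_width: 34.0
finger_force: 30.0
```

Run:
```python
from rig import r
from h import *
to(r,[562.3,290,155],87.5)
```

```text
d [2.8 6.8 0.1] rot [ 0.002 -0.     0.01 ] t 5.6 F [ 0.1  0.3 -0.9] w 34.0 pos [564.9 283.1 155.1] tilt/ang [-0.     0.002] 88.1
```

In the tool's units: 8 mm is 0.16, 6.8 mm is 0.136.

tcp_steps(moves=[[[0.056,0.136,0.16],[0,0,0.01],30],[[0,0,0.16],[0,0,0],30],[[0,0,0],[0,0,0],30]])

```text
t: 5.9
ee_pos: [563.4, 283.2, 137.6]
tcp_rot: [-0.081, -3.139, 0.004]
contact_force: [-0.5, -0.4, -1.5]
gripper_width: 33.7
finger_force: 30.0
```

Run:
```python
from rig import r
from h import *
to(r,[562.3,290,140],87.5)
s=r.camera("side");t=r.camera("top")
a=cv2.resize(s["frame"][150:225,270:350],None,fx=5,fy=5,interpolation=cv2.INTER_CUBIC)
b=cv2.resize(t["frame"][150:225,235:315],None,fx=5,fy=5,interpolation=cv2.INTER_CUBIC)
for im,x0,y0 in((a,270,150),(b,235,150)):
    for i in range(0,80,10): cv2.putText(im,str(x0+i),(i*5,8),0,.3,(255,0,0),1)
    for i in range(0,75,10): cv2.putText(im,str(y0+i),(0,i*5+4),0,.3,(255,0,0),1)
cv2.imwrite("pics/c1.png",np.hstack([a,b])[:,:,::-1])
```

```text
d [ 1.4  6.8 -2.4] rot [-0.002 -0.001 -0.008] t 5.9 F [-0.5 -0.4 -1.5] w 33.7 pos [563.4 283.2 137.6] tilt/ang [-0.002 -0.002] 87.0
```

View pics/c1.png

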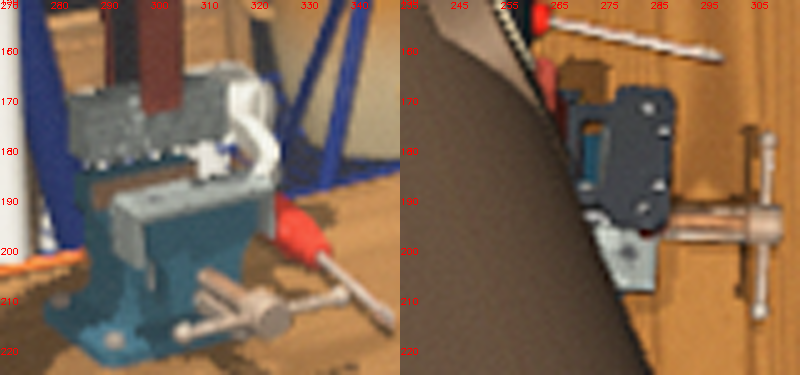

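tcp_steps(moves=[[[0,0,0],[0,0,0],30],[[0,0,0],[0,0,0],30],[[0,0,0],[0,0,0],30]])

```text
t: 6.3
ee_pos: [564.3, 285.1, 139.9]
tcp_rot: [0.082, 3.139, 0.001]
contact_force: [-0.1, -0.2, -0.9]
gripper_width: 33.7
finger_force: 30.0
```

Run:
```python
from rig import r
from h import *
to(r,[562.3,290,140],87.5)
s=r.camera("side");o=r.observe();p=o["ee_pos"]
vx=np.array([.0425,.999,0]);vy=np.array([-.999,.0425,0]);Z=np.array([0,0,1.])
for n,q in dict(capLbot=p-17*vx+44.5*vy-27*Z,capLtop=p-17*vx+44.5*vy+7*Z,capRtop=p-17*vx-44.5*vy+7*Z).items(): print(n,proj(s,q))
for yj in(281,283,285):
  j=np.array([562.3,yj,94]);print(yj,proj(s,j+36*vy),proj(s,j-36*vy),proj(s,j+36*vy+27*vx))
im=s["frame"][155:200,276:306]
im=cv2.resize(im,None,fx=20,fy=13,interpolation=cv2.INTER_NEAREST)
for i in range(0,30,2): cv2.putText(im,str(276+i),(i*20,8),0,.3,(255,0,0),1)
for i in range(0,45,2): cv2.putText(im,str(155+i),(0,i*13+8),0,.3,(255,0,0),1)
cv2.imwrite("pics/c2.png",im[:,:,::-1])
```

```text
d [ 2.3  4.8 -0.1] rot [ 0.001  0.001 -0.009] t 6.3 F [-0.1 -0.2 -0.9] w 33.7 pos [564.3 285.1 139.9] tilt/ang [0.001 0.001] 87.0
capLbot [287.15295151 182.50066414]
capLtop [286.50821568 170.85182299]
capRtop [314.3706052  165.57142977]
281 [287.62818843 187.08514478] [309.62251635 182.38937506] [283.46571542 184.45054101]
283 [287.28753688 186.89220999] [309.26176341 182.20924075] [283.13775477 184.26518962]
285 [286.94787631 186.69983646] [308.90202636 182.02961369] [282.81072931 184.08036676]
```

View pics/c2.png

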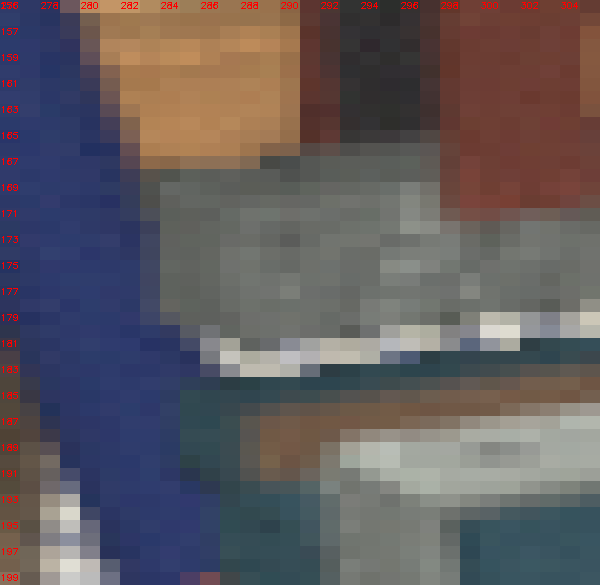

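Run:
```python
from rig import r
from h import *
s=r.camera("side");p=r.observe()["ee_pos"];print(p)
vx=np.array([.0425,.999,0]);vy=np.array([-.999,.0425,0]);Z=np.array([0,0,1.])
for k in (-10,0,10):
  print(k,[proj(s,p-30*vx+k*vy+z*Z).round(1) for z in(0,30,60)])
f=s["frame"]
for v in (150,155,160,165): print(v,[(u,*f[v,u]) for u in range(290,316)])
g=f[160:172];print([ (u,*f[168,u]) for u in range(306,322)])
```

```text
[564.19669337 285.39703712 139.75886071]
-10 [array([306.1, 171.1]), array([305.8, 160.8]), array([305.4, 150.2])]
0 [array([303. , 171.7]), array([302.6, 161.3]), array([302.2, 150.7])]
10 [array([299.8, 172.3]), array([299.4, 161.9]), array([299. , 151.3])]
150 [(290, np.uint8(110), np.uint8(62), np.uint8(54)), (291, np.uint8(92), np.uint8(55), np.uint8(47)), (292, np.uint8(50), np.uint8(47), np.uint8(47)), (293, np.uint8(50), np.uint8(47), np.uint8(51)), (294, np.uint8(48), np.uint8(44), np.uint8(43)), (295, np.uint8(46), np.uint8(43), np.uint8(46)), (296, np.uint8(59), np.uint8(48), np.uint8(50)), (297, np.uint8(78), np.uint8(52), np.uint8(48)), (298, np.uint8(101), np.uint8(60), np.uint8(51)), (299, np.uint8(107), np.uint8(60), np.uint8(51)), (300, np.uint8(109), np.uint8(63), np.uint8(53)), (301, np.uint8(109), np.uint8(62), np.uint8(53)), (302, np.uint8(107), np.uint8(61), np.uint8(49)), (303, np.uint8(108), np.uint8(61), np.uint8(53)), (304, np.uint8(108), np.uint8(61), np.uint8(52)), (305, np.uint8(105), np.uint8(60), np.uint8(52)), (306, np.uint8(131), np.uint8(91), np.uint
[... 4522 characters left out ...]
t8(109), np.uint8(105)), (309, np.uint8(106), np.uint8(110), np.uint8(105)), (310, np.uint8(106), np.uint8(107), np.uint8(102)), (311, np.uint8(102), np.uint8(105), np.uint8(101)), (312, np.uint8(104), np.uint8(108), np.uint8(103)), (313, np.uint8(112), np.uint8(117), np.uint8(111)), (314, np.uint8(154), np.uint8(156), np.uint8(147)), (315, np.uint8(228), np.uint8(229), np.uint8(218)), (316, np.uint8(240), np.uint8(241), np.uint8(231)), (317, np.uint8(237), np.uint8(236), np.uint8(225)), (318, np.uint8(241), np.uint8(241), np.uint8(232)), (319, np.uint8(241), np.uint8(241), np.uint8(233)), (320, np.uint8(223), np.uint8(221), np.uint8(208)), (321, np.uint8(197), np.uint8(190), np.uint8(176))]
```

tcp_steps(moves=[[[0.034,0.086,0],[0,0,-0.009],30],[[0,0,0.12],[0,0,0],30],[[0,0,0.12],[0,0,0],30],[[0,0,0.12],[0,0,0],30],[[0,0,0],[0,0,0],30],[[0,0,0],[0,0,0],30]])

```text
t: 7.0
ee_pos: [562.5, 289.8, 121.1]
tcp_rot: [0.067, 3.14, -0.0]
contact_force: [-0.2, -0.7, -1.2]
gripper_width: 33.4
finger_force: 30.0
```

Run:
```python
from rig import r
from h import *
to(r,[562.5,289.7,112],87.5)
```

```text
d [-0.  -0.1  9.1] rot [-0.     0.     0.001] t 7.0 F [-0.2 -0.7 -1.2] w 33.4 pos [562.5 289.8 121.1] tilt/ang [ 0. -0.] 87.5
```

tcp_steps(moves=[[[0,0,0.08],[0,0,0],30],[[0,0,0.08],[0,0,0],30],[[0,0,0.06],[0,0,0],30],[[0,0,0],[0,0,0],30],[[0,0,0],[0,0,0],30]])

```text
t: 7.5
ee_pos: [562.6, 289.9, 110.4]
tcp_rot: [0.067, 3.14, 0.001]
contact_force: [-0.2, 0.0, -1.2]
gripper_width: 33.8
finger_force: 30.0
```

Run:
```python
from rig import r
from h import *
to(r,[562.5,289.7,97],87.5)
```

```text
d [ 0.1 -0.2 13.4] rot [0.    0.001 0.001] t 7.5 F [-0.2  0.  -1.2] w 33.8 pos [562.6 289.9 110.4] tilt/ang [0.001 0.   ] 87.5
```

In the tool's units: 4 mm is 0.08.

tcp_steps(moves=[[[0,0,0.08],[0,0,0],30],[[0,0,0.08],[0,0,0],30],[[0,0,0.08],[0,0,0],30],[[0,0,0],[0,0,0],30],[[0,0,0],[0,0,0],30]])

```text
t: 8.0
ee_pos: [562.5, 289.9, 98.3]
tcp_rot: [0.067, 3.14, 0.0]
contact_force: [0.8, -0.9, -0.8]
gripper_width: 33.6
finger_force: 30.0
```

Run:
```python
from rig import r
from h import *
to(r,[562.5,292.7,95],87.5)
```

```text
d [0.1 2.8 3.3] rot [0.    0.001 0.001] t 8.0 F [ 0.8 -0.9 -0.8] w 33.6 pos [562.5 289.9  98.3] tilt/ang [0.001 0.   ] 87.5
```

Now push back against the jaw face until contact.

In the tool's units: 1 mm is 0.02.

tcp_steps(moves=[[[0,0.02,0],[0,0,0],30],[[0,0.02,0],[0,0,0],30],[[0,0.02,0],[0,0,0],30],[[0,0,0],[0,0,0],30],[[0,0,0],[0,0,0],30]])

```text
t: 8.5
ee_pos: [562.7, 293.0, 98.6]
tcp_rot: [0.067, 3.14, 0.001]
contact_force: [0.6, -0.2, -0.6]
gripper_width: 33.4
finger_force: 30.0
```

tcp_steps(moves=[[[0,0,0.03],[0,0,0],30],[[0,0,0.03],[0,0,0],30],[[0,0,0],[0,0,0],30],[[0,0,0],[0,0,0],30]])

```text
t: 8.9
ee_pos: [562.7, 292.9, 95.4]
tcp_rot: [0.067, 3.14, 0.0]
contact_force: [0.3, 0.4, -1.0]
gripper_width: 33.8
finger_force: 30.0
```

In the tool's units: 1 mm is 0.02.

tcp_steps(moves=[[[0,0,0.02],[0,0,0],30],[[0,0,0.02],[0,0,0],30],[[0,0,0.02],[0,0,0],30],[[0,0,0],[0,0,0],30],[[0,0,0],[0,0,0],30]])

```text
t: 9.4
ee_pos: [562.9, 293.0, 94.1]
tcp_rot: [0.067, 3.139, 0.002]
contact_force: [-4.7, -2.9, 11.2]
gripper_width: 33.6
finger_force: 32.1
```

tcp_steps(moves=[[[0,0.02,0],[0,0,0],30],[[0,0.02,0],[0,0,0],30],[[0,0,0],[0,0,0],30],[[0,0,0],[0,0,0],30]])

```text
t: 9.8
ee_pos: [562.9, 293.1, 94.1]
tcp_rot: [0.069, 3.14, -0.002]
contact_force: [-5.2, -6.2, 14.4]
gripper_width: 33.5
finger_force: 33.0
```

tcp_steps(moves=[[[0,0,0],[0,0,0],44],[[0,0,0],[0,0,0],44],[[0,0,0],[0,0,0],44],[[0,0,-0.4],[0,0,0],44],[[0,0,-0.4],[0,0,0],0],[[0,0,0],[0,0,0],0],[[0,0,0],[0,0,0],0],[[0,0,0],[0,0,0],0]])

```text
t: 10.6
ee_pos: [562.1, 294.8, 131.4]
tcp_rot: [-0.067, -3.14, 0.0]
contact_force: [-0.8, -0.6, -0.2]
gripper_width: 15.6
finger_force: 0.0
```

Run:
```python
from rig import r
from h import *
to(r,[562.8,293,108],87.5)
```

```text
d [-0.7 -1.8 23.4] rot [-0.    -0.     0.001] t 10.6 F [-0.8 -0.6 -0.2] w 15.6 pos [562.1 294.8 131.4] tilt/ang [-0. -0.] 87.6
```

In the tool's units: 8 mm is 0.16, 7 mm is 0.14.

tcp_steps(moves=[[[-0.014,-0.06,0.16],[0,0,0],0],[[0,0,0.16],[0,0,0],0],[[0,0,0.14],[0,0,0],0],[[0,0,0.06],[0,0,0],0],[[0,0,0.06],[0,0,0],0],[[0,0,0.04],[0,0,0],0],[[0,0,0],[0,0,0],0],[[0,0,0],[0,0,0],0]])

```text
t: 11.4
ee_pos: [563.3, 291.9, 102.3]
tcp_rot: [0.067, 3.14, 0.001]
contact_force: [-3.6, -1.2, 6.4]
gripper_width: 0.3
finger_force: 2.9
```

tcp_steps(moves=[[[0,0,0.06],[0,0,0],0],[[0,0,0.06],[0,0,0],0],[[0,0,0],[0,0,0],0],[[0,0,0],[0,0,0],0]])

```text
t: 11.8
ee_pos: [563.4, 291.9, 101.9]
tcp_rot: [0.068, 3.139, 0.004]
contact_force: [-18.3, -8.5, 48.6]
gripper_width: 0.6
finger_force: 24.1
```

tcp_steps(moves=[[[0,0,-0.3],[0,0,0],0],[[0,0,-0.6],[0,0,0],0],[[0,-0.9,-0.6],[0,0,0],60],[[0,-1,0],[0,0,0],88],[[0,-1,0],[0,0,0],88],[[0,-1,0],[0,0,0],88],[[0,-1,0],[0,0,0],88],[[0,-1,0],[0,0,0],88]])

```text
t: 12.6
ee_pos: [550.7, -1.3, 168.5]
tcp_rot: [0.067, 3.139, 0.001]
contact_force: [1.2, 0.2, 0.7]
gripper_width: 45.2
finger_force: 0.0
```

Run:
```python
from rig import r
from h import *
t=r.camera("top")
print("lock",rect(t,(366,218,28,18),lambda h:(h[...,1]<140)&(h[...,0]>18)&(h[...,2]>110),34))
print("capsgray",rect(t,(248,168,23,45),lambda h:(h[...,1]<50)&(h[...,2]>125)&(h[...,2]<205),102),rect(t,(271,168,20,45),lambda h:(h[...,1]<50)&(h[...,2]>125)&(h[...,2]<205),102))
to(r,[464.3,-53.5,120],93)
b=cv2.resize(t["frame"][165:215,235:315],None,fx=7,fy=7,interpolation=cv2.INTER_CUBIC)
s=r.camera("side");a=cv2.resize(s["frame"][165:215,270:330],None,fx=7,fy=7,interpolation=cv2.INTER_CUBIC)
cv2.imwrite("pics/d.png",cv2.resize(np.hstack([a,b]),None,fx=.8,fy=.8)[:,:,::-1])
```

```text
lock ((464.2, -50.2), (34.7, 18.8), -87.1)
capsgray ((561.8, 291.1), (93.3, 38.1), -1.7) ((565.6, 229.5), (77.4, 37.4), -3.2)
d [ 83.5 -45.9  48.9] rot [-0.004  0.002 -0.105] t 12.65 F [-0.9 -6.4  0.8] w 48.7 pos [550.  -11.8 168.9] tilt/ang [ 0.002 -0.004] 87.0
```

View pics/d.png

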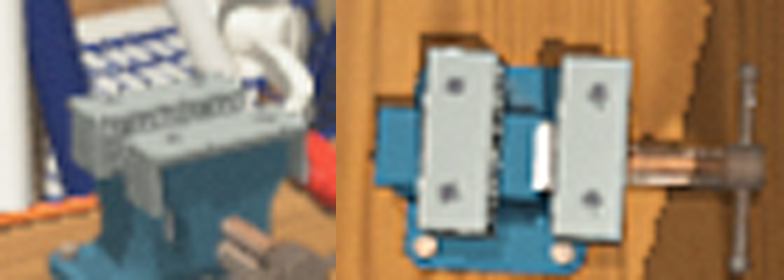

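The loose cap is seated, level with its twin, with the ribbed face towards the sliding jaw. The padlock is next.

In the tool's units: 44 mm is 0.88, 20 mm is 0.4.

tcp_steps(moves=[[[0.84,-0.46,0],[0,0,-0.105],88],[[0.88,-0.38,0.4],[0,0,0],88],[[0,0,0.6],[0,0,0],88],[[0,0,0],[0,0,0],88],[[0,0,0],[0,0,0],88],[[0,0,0],[0,0,0],88]])

```text
t: 13.3
ee_pos: [468.5, -40.9, 119.9]
tcp_rot: [-0.099, 3.137, 0.001]
contact_force: [0.4, -0.7, -0.4]
gripper_width: 87.8
finger_force: 0.0
```

Run:
```python
from rig import r
from h import *
to(r,[464.3,-53.5,47],93)
t=r.camera("top");s=r.camera("side")
print("lock side?",rect(s,(326,255,30,28),lambda h:(h[...,1]>60)&(h[...,0]>18)&(h[...,0]<35),17))
print(proj(s,[464.3-9,-53.5-21,34]),proj(s,[464.3-9,-53.5+21,34]),proj(s,[464.3+9,-53.5-21,34]),proj(s,[455.3,-74.5,0]))
```

```text
d [  5.2 -12.4  72.8] rot [0.    0.003 0.011] t 13.3 F [ 0.4 -0.7 -0.4] w 87.8 pos [468.5 -40.9 119.9] tilt/ang [0.003 0.   ] 93.6
lock side? ((467.0, -55.2), (82.9, 39.2), 53.7)
[342.83118362 268.91666558] [331.12468547 260.23861522] [349.72865465 266.17751361] [342.77347825 282.80934867]
```

In the tool's units: 40 mm is 0.8, 33 mm is 0.66.

tcp_steps(moves=[[[0.104,-0.248,0],[0,0.003,0.011],88],[[0,0,0.8],[0,0,0],88],[[0,0,0.66],[0,0,0],88],[[0,0,0],[0,0,0],88],[[0,0,0],[0,0,0],88],[[0,0,0],[0,0,0],88]])

```text
t: 14.0
ee_pos: [463.3, -54.6, 47.2]
tcp_rot: [0.08, -3.141, -0.0]
contact_force: [0.5, 0.5, -0.2]
gripper_width: 87.8
finger_force: 0.0
```

Run:
```python
from rig import r
from h import *
to(r,[464.3,-53.5,47],93)
```

```text
d [-1.1  1.1  0.2] rot [ 0.    -0.    -0.002] t 14.0 F [ 0.5  0.5 -0.2] w 87.8 pos [463.3 -54.6  47.2] tilt/ang [-0.  0.] 92.9
```

The manual's scale: shifts go in shares of 50 mm. Converting my numbers, -1.1 mm is -0.022, 1 mm is 0.02.

tcp_steps(moves=[[[-0.022,0.02,0],[0,0,0],30],[[0,0,0],[0,0,0],30],[[0,0,0],[0,0,0],30],[[0,0,0],[0,0,0],30],[[0,0,0],[0,0,0],30],[[0,0,0],[0,0,0],30],[[0,0,0],[0,0,0],30],[[0,0,0],[0,0,0],30]])

```text
t: 14.8
ee_pos: [463.3, -53.4, 45.7]
tcp_rot: [0.08, -3.139, -0.0]
contact_force: [0.2, -1.5, 0.6]
gripper_width: 30.9
finger_force: 22.4
```

tcp_steps(moves=[[[0,0,-0.8],[0,0,0.14],30],[[0,0,-0.8],[0,0,0.14],30],[[0,0,-0.7],[0,0,0.14],30],[[0,0,0],[0,0,0.14],30],[[0,0,0],[0,0,0.14],30],[[0,0,0],[0,0,0.14],30],[[0,0,0],[0,0,0.14],30],[[0,0,0],[0,0,0.14],30]])

```text
t: 15.6
ee_pos: [463.1, -53.0, 160.5]
tcp_rot: [-1.606, -2.697, 0.002]
contact_force: [-0.3, 0.9, -1.1]
gripper_width: 30.5
finger_force: 25.8
```

tcp_steps(moves=[[[0,0,0],[0,0,0.14],30],[[0,0,0],[0,0,0.14],30],[[0,0,0],[0,0,0.14],30],[[0,0,0],[0,0,0.127],30],[[0,0,0],[0,0,0],30],[[0,0,0],[0,0,0],30]])

```text
t: 16.2
ee_pos: [463.2, -53.0, 160.5]
tcp_rot: [-2.265, -2.174, 0.003]
contact_force: [-1.3, 0.3, -1.4]
gripper_width: 30.3
finger_force: 25.8
```

Run:
```python
from rig import r
from h import *
to(r,[561.5,262,165],-2.5);print(r.observe()["q"])
```

```text
d [318.7  85.3  -4.7] rot [-0.003 -0.     0.003] t 16.2 F [-1.3  0.3 -1.4] w 30.3 pos [463.2 -53.  160.5] tilt/ang [-0.003  0.   ] -2.3
[-0.52548814  0.23573921  0.63030518  2.07058957 -0.17807395  0.88981369
  0.16375683]
```

tcp_steps(moves=[[[0.88,0.24,-0.08],[0,0,0.003],30],[[0.9,0.24,-0.08],[0,0,0],30],[[0.9,0.24,0],[0,0,0],30],[[0.9,0.24,0],[0,0,0],30],[[0.9,0.24,0],[0,0,0],30],[[0.9,0.24,0],[0,0,0],30],[[0.6,0.16,0],[0,0,0],30],[[0.28,0.08,0],[0,0,0],30]])

```text
t: 17.0
ee_pos: [562.1, 259.3, 167.8]
tcp_rot: [-2.265, -2.174, 0.002]
contact_force: [-0.1, -0.5, -1.8]
gripper_width: 30.8
finger_force: 25.7
```

tcp_steps(moves=[[[0,0,0],[0,0,0],30],[[0,0,0],[0,0,0],30],[[0,0,0],[0,0,0],30]])

```text
t: 17.3
ee_pos: [562.3, 252.9, 168.8]
tcp_rot: [-2.276, -2.164, 0.003]
contact_force: [-0.4, -0.4, -2.3]
gripper_width: 30.7
finger_force: 25.7
```

Run:
```python
from rig import r
from h import *
to(r,[561.5,260.5,165],-2.5)
t=r.camera("top");s=r.camera("side")
p=r.observe()["ee_pos"]
fz=p[2]-45.7
for n,(a,b,z) in dict(LFt=(-21,-9,34),RFt=(21,-9,34),LFb=(-21,-9,0),RFb=(21,-9,0),LBt=(-21,9,34),LBb=(-21,9,0)).items(): print(n,proj(s,[p[0]+a,p[1]+b,fz+z]).round(1),proj(t,[p[0]+a,p[1]+b,fz+z]).round(1))
def z(f,x,y,w,h):
    im=cv2.resize(f[y:y+h,x:x+w],None,fx=8,fy=8,interpolation=cv2.INTER_NEAREST)
    for i in range(0,w,5): cv2.putText(im,str(x+i),(i*8,8),0,.3,(255,0,0),1)
    for i in range(0,h,5): cv2.putText(im,str(y+i),(0,i*8+8),0,.3,(255,0,0),1)
    return im
cv2.imwrite("pics/e.png",np.hstack([z(s["frame"],280,140,45,60),z(t["frame"],250,165,50,60)])[:,:,::-1])
```

```text
d [ 7.6 -1.2  3.8] rot [-0.002  0.001 -0.007] t 17.3 F [-0.4 -0.4 -2.3] w 30.7 pos [562.3 252.9 168.8] tilt/ang [-0.002 -0.   ] -2.9
LFt [298.  167.9] [271.7 194.9]
RFt [311.1 165.3] [272.  178.7]
LFb [298.6 179.8] [273.1 196.7]
RFb [311.4 176.9] [273.4 181. ]
LBt [294.7 166.4] [264.6 194.9]
LBb [295.3 178.1] [266.3 196.7]
```

View pics/e.png

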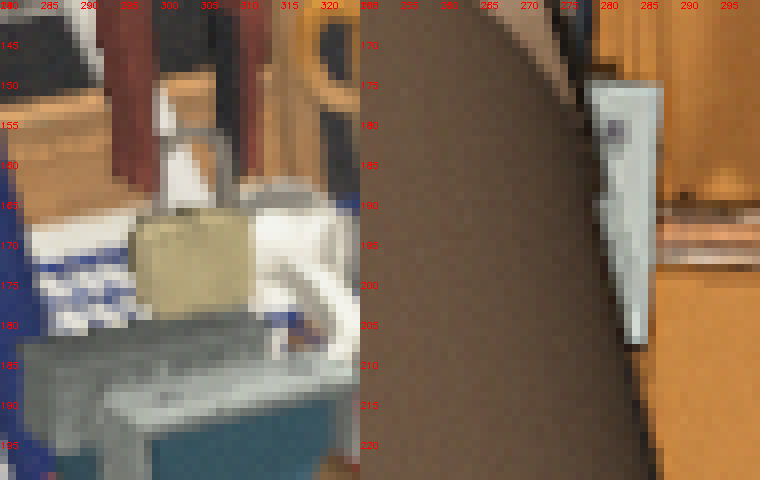

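In the tool's units: 7.6 mm is 0.152, 5 mm is 0.1.

tcp_steps(moves=[[[0.152,-0.014,0.06],[0,0,-0.007],30],[[0,0,0.1],[0,0,0],30],[[0,0,0.1],[0,0,0],30],[[0,0,0],[0,0,0],30],[[0,0,0],[0,0,0],30],[[0,0,0],[0,0,0],30]])

```text
t: 18.0
ee_pos: [562.1, 263.0, 155.7]
tcp_rot: [-2.266, -2.174, 0.002]
contact_force: [-0.1, 0.2, -1.1]
gripper_width: 30.4
finger_force: 25.7
```

Run:
```python
from rig import r
from h import *
to(r,[561.5,260.5,140],-2.5)
```

```text
d [-2.5 -0.4 15.7] rot [-0.002 -0.     0.002] t 18.0 F [-0.1  0.2 -1.1] w 30.4 pos [562.1 263.  155.7] tilt/ang [-0.002  0.   ] -2.4
```

tcp_steps(moves=[[[-0.05,-0.008,0],[0,0,0],30],[[0,0,0.16],[0,0,0],30],[[0,0,0.16],[0,0,0],30],[[0,0,0.16],[0,0,0],30],[[0,0,0],[0,0,0],30],[[0,0,0],[0,0,0],30]])

```text
t: 18.6
ee_pos: [561.3, 260.5, 131.2]
tcp_rot: [-2.265, -2.174, 0.003]
contact_force: [0.7, -0.1, -1.9]
gripper_width: 30.7
finger_force: 25.7
```

Run:
```python
from rig import r
from h import *
to(r,[561.5,260.5,110],-2.5)
```

```text
d [-0.   0.3 21.2] rot [-0.003  0.     0.003] t 18.6 F [ 0.7 -0.1 -1.9] w 30.7 pos [561.3 260.5 131.2] tilt/ang [-0.003 -0.   ] -2.4
```

tcp_steps(moves=[[[0,0,0.16],[0,0,0],30],[[0,0,0.16],[0,0,0],30],[[0,0,0.1],[0,0,0],30],[[0,0,0],[0,0,0],30],[[0,0,0],[0,0,0],30]])

```text
t: 19.1
ee_pos: [561.4, 260.6, 110.5]
tcp_rot: [-2.265, -2.174, 0.003]
contact_force: [-0.7, -0.3, -1.6]
gripper_width: 30.7
finger_force: 25.7
```

tcp_steps(moves=[[[0,0,0.03],[0,0,0],30],[[0,0,0.02],[0,0,0],30],[[0,0,0],[0,0,0],30],[[0,0,0],[0,0,0],30]])

```text
t: 19.5
ee_pos: [561.4, 260.7, 108.2]
tcp_rot: [-2.265, -2.174, 0.002]
contact_force: [0.2, -0.8, -1.7]
gripper_width: 30.7
finger_force: 25.7
```

In the tool's units: 1 mm is 0.02.

tcp_steps(moves=[[[0,0,0.02],[0,0,0],30],[[0,0,0.02],[0,0,0],30],[[0,0,0],[0,0,0],30],[[0,0,0],[0,0,0],30]])

```text
t: 19.9
ee_pos: [561.3, 260.7, 106.0]
tcp_rot: [-2.265, -2.174, 0.002]
contact_force: [-1.2, -0.8, -2.2]
gripper_width: 30.6
finger_force: 25.7
```

tcp_steps(moves=[[[0,0,0.02],[0,0,0],30],[[0,0,0],[0,0,0],30],[[0,0,0],[0,0,0],30]])

```text
t: 20.2
ee_pos: [561.5, 260.7, 105.3]
tcp_rot: [-2.265, -2.174, 0.002]
contact_force: [-0.9, -0.2, 0.3]
gripper_width: 30.7
finger_force: 25.8
```

tcp_steps(moves=[[[0,0,0],[0,0,0],60],[[0,0,0],[0,0,0],60],[[0,0,0],[0,0,0],60],[[0,0,0],[0,0,0],60],[[0,0,-0.4],[0,0,0],60],[[0,0,-0.6],[0,0,0],0],[[0,0,-0.4],[0,0,0],0],[[0,0,0],[0,0,0],0]])

```text
t: 21.0
ee_pos: [563.2, 261.2, 178.1]
tcp_rot: [-2.266, -2.175, -0.006]
contact_force: [0.3, 0.8, 0.8]
gripper_width: 39.3
finger_force: 0.0
```

Run:
```python
from rig import r
from h import *
to(r,[560,155,190],-2.5)
t=r.camera("top");s=r.camera("side")
def z(f,x,y,w,h):
    im=cv2.resize(f[y:y+h,x:x+w],None,fx=8,fy=8,interpolation=cv2.INTER_NEAREST)
    for i in range(0,w,5): cv2.putText(im,str(x+i),(i*8,8),0,.3,(255,0,0),1)
    for i in range(0,h,5): cv2.putText(im,str(y+i),(0,i*8+8),0,.3,(255,0,0),1)
    return im
cv2.imwrite("pics/f.png",z(s["frame"],280,165,70,60)[:,:,::-1])
```

```text
d [-106.2    1.2  -12.2] rot [ 0.002 -0.003  0.002] t 21.0 F [0.3 0.8 0.8] w 39.3 pos [563.2 261.2 178.1] tilt/ang [0.002 0.003] -2.4
```

View pics/f.png

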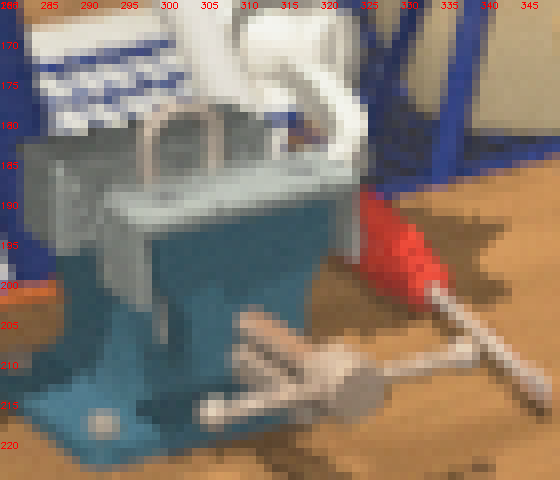

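The padlock stands between the caps with the shackle up, at about (297–307, 177–186). The tommy bar is still level. Next I'll crank, starting by pushing the far end down.

tcp_steps(moves=[[[-0.6,0.2,0],[0,0,0],0],[[-0.8,0.28,0],[0,0,0],0],[[-0.74,0.2,0],[0,0,0],0],[[0,0,0.8],[0,0,0],0],[[0,0,0.8],[0,0,0],0],[[0,0,0.2],[0,0,0],0],[[0,0,0],[0,0,0],0],[[0,0,0],[0,0,0],0]])

```text
t: 21.9
ee_pos: [591.5, 152.5, 85.8]
tcp_rot: [-2.265, -2.175, 0.001]
contact_force: [0.3, 0.1, 0.8]
gripper_width: 0.6
finger_force: 0.0
```

Run:
```python
from rig import r
from h import *
to(r,[596.2,153.7,56],-2.5)
```

```text
d [ 1.4  4.7 29.8] rot [-0.001 -0.     0.003] t 21.9 F [0.3 0.1 0.8] w 0.6 pos [591.5 152.5  85.8] tilt/ang [-0.001  0.   ] -2.3
```

tcp_steps(moves=[[[0.028,0.094,0.24],[0,0,0],0],[[0,0,0.24],[0,0,0],0],[[0,0,0.12],[0,0,0],0],[[0,0,0.12],[0,0,0],0],[[0,0,0.12],[0,0,0],0],[[0,0,0],[0,0,0],0]])

```text
t: 22.5
ee_pos: [595.5, 154.2, 42.7]
tcp_rot: [-2.264, -2.174, 0.002]
contact_force: [0.8, 0.8, 0.9]
gripper_width: 0.6
finger_force: 0.4
```

tcp_steps(moves=[[[0.006,0,0.12],[0,0,0],0],[[0.006,0,0.12],[0,0,0],0],[[0.006,0,0.12],[0,0,0],0],[[0.006,0,0.12],[0,0,0],0],[[0,0,0],[0,0,0],0],[[0,0,0],[0,0,0],0]])

```text
t: 23.1
ee_pos: [596.2, 154.6, 19.2]
tcp_rot: [-2.266, -2.175, 0.001]
contact_force: [3.1, -0.8, 0.6]
gripper_width: 0.6
finger_force: 0.9
```

Run:
```python
from rig import r
from h import *
c=r.camera("top");s=r.camera("side");f=s["frame"].astype(int)
# changes vs start in the side view around the bar
o=cv2.imread("pics/side0.png")[:,:,::-1].astype(int)
d=np.abs(f-o).sum(2)[200:230,295:350]
for v in range(0,30): print(200+v,''.join('#' if x>90 else '+' if x>45 else '.' for x in d[v]))
to(r,[596,154,90],-2.5)
```

```text
200 ...+..........+#######++..........+###########..+++++++
201 ...+...........++#####++..........++##########+########
202 ...+.+.........+++####.+.........+..+++################
203 ...+.+.........#..++++...........##+....###############
204 ++.............+.++.+.......+.+++###+++.+##############
205 +..............++##+....++++#+#########++##############
206 ++...+..........#####++#################++#############
207 +....+........+.+######################################
208 ++.............+#.+####################################
209 ++............####.+#########################.+########
210 +.............++####.+#######################+.+#######
211 +++............++####.+#######++##############..+######
212 +++............++++###+#####+++++##############+++#####
213 +++..............+##########++++.+###############.++###
214 #++.......+##.#########+#+#.++.+++###############+..###
215 ##.......+###########+.#..++++.+##################++.##
216 ##+......#########+...........++####################.+#
217 ###+.....+####++.......+.+....#########################
218 ++++......+#+............+...+#########################
219 .......................+.....##########################
220 ...............+........+.#########+###################
221 ........+...+...+......+#+#########++##################
222 ........+....++##+....++++##########+++################
223 ............+#####+....+++++++######+++#####++#########
224 ...........++######++...++++++########+##++###########+
225 ........++++++#######+....++++##+###################+++
226 .....++++++++++#######+...++++..+################++++..
227 +++++++++++++++++######+++...++++.+###########++++++...
228 +++++++++++++++++++######+.........+#++++++++++++++....
229 ++++++++++++++++++++####++###......++++++++++++++++....
d [ -0.6  -0.1 -70.8] rot [-0.001 -0.     0.002] t 23.2 F [ 3.3 -0.3  0.9] w 0.4 pos [596.1 154.6  19.2] tilt/ang [-0.001  0.   ] -2.4
```

In the tool's units: -45 mm is -0.9, -40 mm is -0.8.

tcp_steps(moves=[[[0,0.08,-0.8],[0,0,0],0],[[0,0,-0.9],[0,0,0],0],[[0,-0.6,-0.4],[0,0,0],0],[[0,-0.9,0],[0,0,0],0],[[0.08,-0.48,0],[0,0,0],0],[[0,0,0],[0,0,0],0],[[0,0,0],[0,0,0],0]])

```text
t: 23.9
ee_pos: [500.7, 163.0, 124.5]
tcp_rot: [-2.264, -2.175, 0.002]
contact_force: [0.7, 1.0, -0.1]
gripper_width: 0.5
finger_force: 0.0
```

Run:
```python
from rig import r
from h import *
to(r,[500,158.8,80],-2.5)
# bar location in side view vs predictions
s=r.camera("side");f=s["frame"].astype(int);o=cv2.imread("pics/side0.png")[:,:,::-1].astype(int)
d=np.abs(f-o).sum(2)[190:226,295:345]
for v in range(0,36): print(190+v,''.join('#' if x>90 else '+' if x>45 else '.' for x in d[v]))
for ph in(126,136,146,156):
  a=np.radians(ph);h=np.array([557.7,157.7,52]);u=np.array([np.sin(a),-.0425*np.sin(a),np.cos(a)]);print(ph,proj(s,h+49*u).round(1),proj(s,h-49*u).round(1))
```

```text
d [-4.2 -0.5 44.5] rot [-0.002 -0.001  0.004] t 23.9 F [ 0.7  1.  -0.1] w 0.5 pos [500.7 163.  124.5] tilt/ang [-0.002  0.001] -2.3
190 #################++...............................
191 ############+#+...+...............................
192 ###########+..+...................................
193 +++##++..+...................++...................
194 ++..++.......................++...................
195 ++++.........................++...................
196 ++++.....................+...++...................
197 ++++.........................+....................
198 +++#....................+...+.....................
199 +++#....................+...+.....................
200 +++#............+##.+..+..........................
201 ++.+...........+###+...+...+++++........+.........
202 +.++.+.........+###.....+++#####++......##+.......
203 +.++.+.....+......+#..+###########++....+##+......
204 +++...........+###.+#..#############+....+##+.....
205
[... 579 characters left out ...]
....###############...
216 ##.......#########+............+################+.
217 ####.....+####++......++.+....####################
218 ####+.....+#+..........+##########+###############
219 ####+.................+###########++++###########+
220 #++...................+###########+++++####++###+.
221 ....++...+++.++++....+..#########++++#+#+++..+++..
222 .++###++#########+........#######+#+###+....+++...
223 ##################+....++.+######++++#+..+++###...
224 ++++###############++...++++.###+...+..++##++++...
225 +....+###############+...++++.#++..++..+##+.......
126 [333.9 218.6] [308.2 205.6]
136 [332.2 221.2] [310.  202.8]
146 [330.2 223.6] [312.1 200.4]
156 [327.9 225.6] [314.6 198.3]
```

In the tool's units: 20 mm is 0.4, 8 mm is 0.16.

tcp_steps(moves=[[[-0.084,-0.01,0.4],[0,0,0],0],[[0,0,0.5],[0,0,0],0],[[0,0,0],[0,0,0],0],[[0,0,0],[0,0,0],0],[[0,0.16,0],[0,0,0],0],[[0,0.16,0],[0,0,0],0],[[0.006,0.16,0],[0,0,0],0],[[0.01,0.16,0],[0,0,0],0]])

```text
t: 24.75
ee_pos: [528.9, 158.7, 79.5]
tcp_rot: [-2.26, -2.171, 0.01]
contact_force: [-11.4, 0.9, 9.9]
gripper_width: 0.3
finger_force: 5.8
```

tcp_steps(moves=[[[0.01,0.14,0],[0,0,0],0],[[0.01,0.14,0],[0,0,0],0],[[0.01,0.14,0],[0,0,0],0],[[0.01,0.14,0],[0,0,0],0],[[0,0,0],[0,0,0],0]])

```text
t: 25.25
ee_pos: [559.6, 159.2, 78.9]
tcp_rot: [-2.263, -2.173, 0.006]
contact_force: [-4.7, 1.3, -1.2]
gripper_width: 0.4
finger_force: 1.9
```

In the tool's units: 7 mm is 0.14, 5 mm is 0.1.

tcp_steps(moves=[[[0.014,0.14,0],[0,0,0],0],[[0.012,0.1,0.04],[0,0,0],0],[[0.012,0.1,0.08],[0,0,0],0],[[0.012,0.1,0.08],[0,0,0],0],[[0.01,0.08,0.1],[0,0,0],0],[[0.008,0.06,0.1],[0,0,0],0],[[0.008,0.06,0.08],[0,0,0],0],[[0,0,0],[0,0,0],0]])

```text
t: 26.05
ee_pos: [593.2, 161.6, 55.3]
tcp_rot: [-2.265, -2.175, 0.001]
contact_force: [0.1, 0.1, -0.1]
gripper_width: 0.5
finger_force: 0.1
```

tcp_steps(moves=[[[0.008,0.06,0.1],[0,0,0],0],[[0.008,0.03,0.1],[0,0,0],0],[[0.008,0.01,0.1],[0,0,0],0],[[0.008,0,0.1],[0,0,0],0],[[0.008,0,0.1],[0,0,0],0],[[0.008,0,0.1],[0,0,0],0],[[0,0,0],[0,0,0],0]])

```text
t: 26.75
ee_pos: [599.2, 163.6, 25.5]
tcp_rot: [2.266, 2.175, 0.002]
contact_force: [1.1, 0.6, 0.1]
gripper_width: 0.2
finger_force: 0.9
```

tcp_steps(moves=[[[0.004,-0.04,0.08],[0,0,0],0],[[0.004,-0.02,0.06],[0,0,0],0],[[0,0,0],[0,0,0],0],[[0,0.08,-0.8],[0,0,0],0],[[0,0,-0.9],[0,0,0],0],[[0,-0.6,-0.4],[0,0,0],0],[[0,-0.9,0],[0,0,0],0],[[0,-0.58,0],[0,0,0],0]])

```text
t: 27.55
ee_pos: [492.1, 168.0, 123.4]
tcp_rot: [-2.264, -2.174, 0.003]
contact_force: [-0.1, -0.3, -0.0]
gripper_width: 0.2
finger_force: 0.0
```

tcp_steps(moves=[[[0,0,0],[0,0,0],0],[[0,0,0],[0,0,0],0]])

```text
t: 27.75
ee_pos: [494.6, 168.4, 123.5]
tcp_rot: [-2.264, -2.175, 0.001]
contact_force: [1.1, 0.8, 0.1]
gripper_width: 0.3
finger_force: 0.0
```

Run:
```python
from rig import r
from h import *
to(r,[500,167,80],-2.5)
s=r.camera("side");t=r.camera("top");f=s["frame"].astype(int);o=cv2.imread("pics/side0.png")[:,:,::-1].astype(int)
d=np.abs(f-o).sum(2)[190:226,295:345]
for v in range(0,36): print(190+v,''.join('#' if x>90 else '+' if x>45 else '.' for x in d[v]))
for ph in(116,126,136,146,156):
  a=np.radians(ph);h=np.array([558.1,165.5,52]);u=np.array([np.sin(a),-.0425*np.sin(a),np.cos(a)]);print(ph,proj(s,h+49*u).round(1),proj(s,h-49*u).round(1))
f=t["frame"].astype(int);print([tuple(f[192,u]) for u in range(270,308)])
```

```text
d [-1.3  5.5 43.5] rot [-0.002 -0.001  0.004] t 27.75 F [1.1 0.8 0.1] w 0.3 pos [494.6 168.4 123.5] tilt/ang [-0.002  0.001] -2.3
190 #####################++..+.+##....................
191 ################+++......+++##....................
192 ###########++++..........+++##....................
193 .+#####+++...............+.+##+...................
194 .+##++..................++++##+...................
195 .+#+...................+#+.+##+...................
196 ++#+...................##+..##+...................
197 ++##..................+##+..+#....................
198 ++##............+.....###...+..+..................
199 ++##..........+##+...+##+...+.....................
200 ..##..........+###...###..........................
201 ..##+..........###+..###.++++.....................
202 .+##+.........++++#+.+#
[... 2439 characters left out ...]
4(89), np.int64(71), np.int64(54)), (np.int64(89), np.int64(70), np.int64(53)), (np.int64(86), np.int64(68), np.int64(51)), (np.int64(88), np.int64(70), np.int64(54)), (np.int64(90), np.int64(73), np.int64(53)), (np.int64(89), np.int64(72), np.int64(53)), (np.int64(88), np.int64(69), np.int64(53)), (np.int64(87), np.int64(68), np.int64(51)), (np.int64(85), np.int64(70), np.int64(50)), (np.int64(93), np.int64(74), np.int64(56)), (np.int64(96), np.int64(75), np.int64(58)), (np.int64(103), np.int64(79), np.int64(64)), (np.int64(100), np.int64(79), np.int64(59)), (np.int64(102), np.int64(83), np.int64(62)), (np.int64(103), np.int64(81), np.int64(63)), (np.int64(105), np.int64(82), np.int64(63))]
```

tcp_steps(moves=[[[-0.026,0.1,0.4],[0,0,0],0],[[0,0,0.48],[0,0,0],0],[[0,0,0],[0,0,0],0],[[0,0,0],[0,0,0],0],[[0,0.16,0],[0,0,0],0],[[0,0.16,0],[0,0,0],0],[[0.006,0.12,0],[0,0,0],0],[[0,0,0],[0,0,0],0]])

```text
t: 28.65
ee_pos: [520.9, 166.4, 79.4]
tcp_rot: [-2.263, -2.173, 0.005]
contact_force: [-4.6, 1.2, 1.6]
gripper_width: 0.8
finger_force: 2.5
```

tcp_steps(moves=[[[0.008,0.1,0],[0,0,0],0],[[0.008,0.1,0],[0,0,0],0],[[0,0,0],[0,0,0],0]])

```text
t: 28.95
ee_pos: [531.3, 167.0, 79.6]
tcp_rot: [-2.264, -2.174, 0.003]
contact_force: [-4.5, 1.1, 2.7]
gripper_width: 0.3
finger_force: 2.0
```

tcp_steps(moves=[[[0.008,0.1,0],[0,0,0],0],[[0.008,0.1,0],[0,0,0],0],[[0,0,0],[0,0,0],0]])

```text
t: 29.25
ee_pos: [542.2, 167.1, 79.6]
tcp_rot: [-2.265, -2.174, 0.001]
contact_force: [-2.3, 0.5, 1.7]
gripper_width: 0.4
finger_force: 1.1
```

tcp_steps(moves=[[[0.008,0.1,0],[0,0,0],0],[[0.008,0.1,0],[0,0,0],0],[[0,0,0],[0,0,0],0]])

```text
t: 29.55
ee_pos: [552.2, 167.2, 79.3]
tcp_rot: [-2.265, -2.174, 0.002]
contact_force: [-3.5, 0.3, 3.9]
gripper_width: 0.4
finger_force: 2.0
```

tcp_steps(moves=[[[0.006,0.08,0],[0,0,0],0],[[0.006,0.06,0],[0,0,0],0],[[0,0,0],[0,0,0],0]])

```text
t: 29.85
ee_pos: [558.0, 167.4, 78.5]
tcp_rot: [-2.265, -2.174, 0.005]
contact_force: [-4.3, 0.6, 0.0]
gripper_width: 0.4
finger_force: 2.2
```

tcp_steps(moves=[[[0.006,0.06,0.02],[0,0,0],0],[[0.006,0.06,0.02],[0,0,0],0],[[0,0,0],[0,0,0],0]])

```text
t: 30.15
ee_pos: [563.9, 167.7, 76.4]
tcp_rot: [-2.265, -2.174, 0.005]
contact_force: [-4.6, 0.0, -0.5]
gripper_width: 0.4
finger_force: 2.0
```

In the tool's units: 2 mm is 0.04, 4 mm is 0.08.

tcp_steps(moves=[[[0.006,0.08,0.04],[0,0,0],0],[[0.006,0.06,0.06],[0,0,0],0],[[0.006,0.06,0.06],[0,0,0],0],[[0,0,0],[0,0,0],0]])

```text
t: 30.55
ee_pos: [572.4, 168.2, 69.3]
tcp_rot: [-2.263, -2.172, 0.008]
contact_force: [-13.1, -0.1, 14.8]
gripper_width: 0.6
finger_force: 10.0
```

tcp_steps(moves=[[[0.006,0.06,0.06],[0,0,0],0],[[0.006,0.06,0.06],[0,0,0],0],[[0,0,0],[0,0,0],0]])

```text
t: 30.85
ee_pos: [576.5, 168.5, 63.9]
tcp_rot: [-2.26, -2.17, 0.012]
contact_force: [-22.1, -1.6, 27.2]
gripper_width: 0.5
finger_force: 16.8
```

tcp_steps(moves=[[[0,-0.08,-0.12],[0,0,0],0],[[0,-0.2,-0.6],[0,0,0],0],[[0,0,-0.9],[0,0,0],0],[[-0.6,-0.2,-0.8],[0,0,0],0],[[-1,0,-0.2],[0,0,0],0],[[-1,0,0],[0,0,0],0],[[-1,0,0],[0,0,0],0],[[-1,0,0],[0,0,0],0]])

```text
t: 31.65
ee_pos: [548.7, -61.0, 193.9]
tcp_rot: [2.265, 2.175, 0.001]
contact_force: [1.7, -0.0, 0.5]
gripper_width: 0.4
finger_force: 0.0
```

Run:
```python
from rig import r
from h import *
c=r.camera("top");f=c["frame"].astype(float);sat=f.max(2)-f.min(2)
to(r,[560,0,200])
o=cv2.imread("pics/top0.png")[:,:,::-1].astype(float);so=o.max(2)-o.min(2)
def edge(sat):
    E0=[]
    for v in range(179,188):
        s=sat[v,274:296]; i=[k for k in range(1,22) if s[k]>45 and s[k-1]<=45]
        if i: i=i[-1] if 0 else i[0];E0.append([274+i-1+(45-s[i-1])/(s[i]-s[i-1]),v])
    return np.median([pt(c,u,v,102)[1]+.0425*(pt(c,u,v,102)[0]-560) for u,v in E0])
print(edge(so),edge(sat))
for v in (180,184,188,192,196,200,204): print(v,' '.join(f"{int(f[v,u].mean())}/{int(sat[v,u])}" for u in range(255,290)))
```

```text
d [71.9  9.  -5.7] rot None t 31.7 F [-0.9 -6.6  0.8] w 0.3 pos [547.4 -71.4 194.6] tilt/ang [ 0.002 -0.005] -2.9
211.63377602663667 225.41556210668426
180 112/7 114/6 147/2 200/9 205/7 202/9 207/9 196/11 161/9 149/6 113/44 115/49 72/45 67/59 91/36 167/7 209/12 203/8 204/8 195/10 147/2 116/5 145/1 178/7 195/10 213/8 198/8 149/53 141/150 128/132 140/139 144/140 128/126 117/124 124/126
184 203/12 201/11 204/9 203/7 204/11 204/11 208/8 184/6 107/7 74/25 66/5 75/7 98/8 81/8 145/7 216/7 204/10 203/9 203/9 205/8 207/11 207/10 209/10 206/10 208/10 214/6 186/9 96/68 122/136 127/128 140/134 149/143 137/136 118/119 118/119
188 201/9 201/9 204/8 205/9 206/9 209/10 205/8 157/8 103/32 195/44 190/39 130/47 210/81 227/74 196/55 200/7 204/6 202/7 202/9 205/8 204/10 205/10 206/9 206/8 207/7 212/8 176/9 85/102 127/138 135/134 140/139 154/147 149/141 123/130 113/116
192 204/6 206/8 205/10 205/9 203/10 210/9 200/11 114/6 113/30 218/39 190/40 176/80 230/68 222/76 178/32 210/6 203/7 202/8 206/9 204/10 204/11 207/9 208/8 206/10 209/9 212/8 164/10 110/60 160/71 157/59 153/53 149/52 140/54 141/52 145/49
196 207/9 208/11 209/10 206/9 206/8 212/7 191/6 153/37 179/78 140/37 110/20 155/73 234/61 222/74 173/11 208/8 205/10 206/11 206/10 206/11 207/8 210/6 210/8 209/9 216/10 211/8 152/8 109/50 150/52 158/51 160/52 154/46 136/43 123/38 127/40
200 147/4 182/9 210/8 208/10 210/8 210/7 185/7 90/5 50/7 60/21 58/20 61/22 45/24 133/10 219/7 207/9 208/10 212/9 187/9 125/1 113/2 133/1 183/8 215/8 217/8 197/8 108/59 122/133 148/145 140/136 130/132 147/142 155/143 151/147 151/146
204 213/9 213/10 212/10 213/7 216/9 216/12 168/11 63/2 73/30 79/62 79/59 87/65 60/58 126/4 220/10 211/10 208/10 206/9 208/7 209/8 209/8 208/10 209/9 212/10 219/10 187/7 88/87 123/131 143/140 141/136 126/129 137/135 145/141 150/140 149/141
```

Run:
```python
from rig import r
from h import *
c=r.camera("top");s=r.camera("side");f=c["frame"].astype(int)
for v in range(178,208): print(v,''.join('B' if (p[0]-p[2]>25 and p[0]>=p[1]) else ('b' if p[2]-p[0]>20 else '.') for p in f[v,256:276]))
m=[pt(c,266,v,94)[:2].round(1) for v in(183,199)];print(m)
g=s["frame"].astype(int)
for v in range(170,196): print(v,' '.join(f"{int(g[v,u].mean()):3d}" for u in range(286,316)))
```

```text
178 .........bbbbb......
179 .........bbbbb......
180 .........bbbbb......
181 .........bbbbb......
182 .........bbbbb......
183 .........bbbb.......
184 ....................
185 ........BBBBBB......
186 .......BBBBBBB......
187 .......BBB.BBB......
188 .......BBBBBBB......
189 .......BBBBBBB......
190 .......BBBBBBB......
191 .......BBBBBBB......
192 .......BBBBBBB......
193 .......BBBBBBB......
194 .......BBBBBB.......
195 ......BBBBBBB.......
196 ......BBB.BBB.......
197 ......BBBBBBB.......
198 ......BBBBBBB.......
199 .......BBBBBB.......
200 ....................
201 .......bbbbb........
202 .......bbbbb........
203 .......bbbbb........
204 .......bbbbb........
205 .......bbbbb........
206 .......bbbbbb.......
207 bbbbbbbbbbbbbb......
[array([583. , 267.7]), array([539. , 266.9])]
170 218 219 220 218 218 215 202 199 199 188 177 150 128 123  99 127 182 204 216 221 224 220 201 162 210 228 231 232 234 234
171 221 215 195 198 191 178 143 134 123  96  91  91  89 127 165 174 184 195 210 219 223 222 211 187 200 221 222 223 223 225
172 190 174 125 126 103  93 116 110  99 127 154 171 162
[... 2220 characters left out ...]
 189 185 175 162 171 167 154 136 130 118 109 105  99  97  84  80  77  75  78  77
191 130 133 144 169 114 126 119 128 154 175 171 162 142 117 121 115 109 100  99  89  82  79  78  81  78  81  79  76  80  80
192 123 132 136 144 113 124 123 117 125 132 122 114 108 104  96  84  81  78  79  79  79  78  81  79  79  80  80  76  79  78
193 116 135 129 123 120 123 114 116 125 115  89  77  79  75  77  78  80  80  79  77  77  78  77  78  77  76  78  77  78  76
194 112 134 125 122 127 127 117 119 123 126  81  72  77  79  77  77  78  78  77  74  79  77  77  79  77  77  78  78  80  74
195 115 138 126 112 129 126 114 117 123 130  86  74  80  79  78  78  79  81  79  78  77  78  79  79  79  79  79  79  78  77
```

```bash
python3 -c "
from rig import r
print(r.close_job())"
```

```text
the job is handed in; nothing more can be done
None
```

I handed the job in at about 32 s: the cap is seated on the fixed jaw, ribs towards the sliding jaw, and the padlock is clamped between the caps near the middle of the jaws. The final check was by pixel measurements only, since all ten pictures were used. Force peaked at about 50 N pressing the cap down, through the fingertips. The last crank push was harder than asked, an estimated 23 N at the bar end against 6 to 15 N.

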